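# Open a beetle box's mesh gate and hold it

### The arm

A 6-joint arm with a two-finger parallel gripper is mounted at the origin on the work surface. World frame = base frame: x ahead of the robot, y to its left, z up, the work surface at z = 0. Lengths are in m, angles in degrees, forces in N, time in s.
With the tool pointing down it reaches from about 0.35 to 0.875 m from the base axis. Payload 4.2 kg.
Tool frame: the origin (TCP) lies at the very end of the fingers, on their centre line; the grasp point (between the pads) lies 19 mm behind it; z points along the fingers, y is the line along which they close (so a half turn about z gives the same grasp; the last joint's range is limited). The gripper opens to 87 mm and grips with 3 to 60 N. Pads are 19 mm wide; open, the fingers measure 117 mm over their backs; the gripper's body (75 mm by 190 mm) begins 51 mm behind the grasp point.
Start: joints at [90.046, 22.042, 0.453, 0, -68.411, -14.817], TCP at [0.159, 0.604, 0.223] pointing down, gripper open.
Joint ranges: [-179.83, 179.83], [-69.29, 118.12], [-61.27, 80.66], [-181.25, 117.63], [-171.15, -9.14], [-177.46, 177.46]. Speed limits (degrees/s): [159.86, 159.86, 180, 180, 180, 180].

### API

Orientations are given as a 3x3 rotation matrix whose columns are the frame's x, y, z axes.
In Python, from station import sense, cams, r gives the robot as it stands. The module is installed in compiled form; this text tells all that it offers.
- The arm moves only by the tool step_arm, never from a script. Its argument "targets" is text: rows parted by semicolons, each of 4 numbers parted by spaces: the shift along the tool's x, y, z in cm, then the turn about the tool's z in degrees. In form: x y z turn; .... A call has 1 to 12 rows; each row shifts and turns the commanded pose from where the row before left it, along the tool's axes as they then stand; what a row does not reach is not made up. A row lasts 1/12 s, in which the tool goes at most 41.7 mm and 7.16 degrees, less where a joint would pass 70% of its speed; a pose out of reach is approached as far as the arm can. A call with a gripper value outside its range is refused whole. "claw" is the finger opening in cm, from 0 to 8.7, set as the call begins (left out, the last holds). The fingers move at their own pace and stop on an object; the grip force is fixed at half the most. Time passes only in rows, so rows that do not move let the fingers close. It gives the time, the measured TCP pose, the force, the opening and the grip force at its end, in the units of the state.
- sense(): the state, without advancing time (a new reading comes with each control period).
- cams.capture(name): name is "scene" or "top" or "wrist"; returns a dict with "frame" (480x640x3 uint8, blue, green, red), "vertical_fov" (degrees; the focal length in pixels is half the picture's height over the tangent of half this angle, whatever the lens; pixels are square), "cx", "cy" (the principal point, pixels), "eye" and "rotation" of the camera in the world; the wrist camera has in their place "tool_from_camera" (4x4, takes a point from camera to tool coordinates, whose origin is the TCP and whose axes are the flange's). Camera axes: x right, y down, z forward; pixel columns grow to the right and rows downward; lengths in m; the calibration is good to about 2 mm. A picture is of the moment at which its call begins: read the wrist's pose just before it. There is no depth.
- r.finish_job(): hands the job in; it is judged then, once.
The state is a dict: "time_s": time; "joints": joint angles; "joint_velocities": joint speeds; "effort": joint torques, N m; "tcp_pos": TCP position; "ee_rot": TCP orientation; "wrist_force": force on the tool from outside, world axes, zero at the start; "moment": the same for the moment, N m; "gripper_width": opening from 0.0 (shut) to 1.0 (fully open); "gripper_force": force on a finger pad.
Only numpy, scipy, OpenCV 4.12 (cv2) and the standard library are available. Lean on these libraries where they do the work, as an engineer would, in place of code of your own. Each camera call takes 0.05 s, during which the arm holds its last target. There are 200 camera calls.

### The job

Open the mesh gate on top of the plywood beetle box for feeding: squeeze the lock catch (the one with the long locking rod), pinching its thumb piece towards its fixed post as far as it goes, so that the rod frees the bolt, then squeeze the bolt catch in the same way. Take the gate by its steel pull, swing it up past its click stop until it stands wide open, nearly upright, and finish while still holding it there with the gripper, because it drops back when let go. Leave the trays, tools and everything lying about, also what lies on the box, where they are.

Things in the scene. Friction and masses are not known exactly. Their poses are not given: they have to be found in the camera images.
- box: Plywood rearing box fixed to the table, 280 (its x, -135 to +145) x 360 (y) x 130 mm high, turned up to 15 degrees. Origin: on its underside; x points from its front ledge (catches, clear window, nearest the robot) to its back, y to its left as seen from the robot. The deck is 130 mm up; 'box frame' means from this origin. The mesh gate (200 mm in y) lies level in the deck from box x -50 to +100.
- lock_post: Fixed finger post of the lock catch: upright steel plate, 24 (box x) x 8 (box y) x 44 mm high, rounded top, on the deck. Origin: centre of its foot, at box frame (-104, 101, 130) mm. Axes as the box's.
- lock_thumb (a point): Middle of the lock catch's sliding thumb piece, 33 mm above the deck: a steel plate equal to lock_post, to its right, at box frame (-104, 59, 163) mm while shut. It slides to lock_post (box +y); outer faces 50 mm apart, 34 when fully squeezed. Pinch both plates from above. Its low rod (top 11 mm above the deck, staples over it 17 mm) runs right along the ledge to the bolt catch.
- lock_catch (a joint): Travel of the lock catch's thumb piece in m: 0 locked, 0.016 fully squeezed. About 8 N of friction, no spring: it stays where it is left. Its rod blocks the bolt catch until it is drawn about 10 mm.
- bolt_post: Fixed finger post of the bolt catch: upright steel plate, 8 (box x) x 24 (box y) x 44 mm high, rounded top, on the front edge of the deck. Origin: centre of its foot, at box frame (-125, -70, 130) mm. Axes as the box's.
- bolt_thumb (a point): Middle of the bolt catch's sliding thumb piece, 33 mm above the deck: a steel plate equal to bolt_post, behind it, at box frame (-83, -70, 163) mm while shut. It slides to bolt_post (box -x); outer faces 50 mm apart, 34 when fully squeezed. Behind it lie its flat bolt (top 14 mm above the deck), which lies over the gate's front bar, and a staple (17 mm high, 13 mm behind the plate).
- bolt_catch (a joint): Travel of the bolt catch in m: 0 bolted, 0.016 fully squeezed. About 8 N of friction, no spring: it stays where it is left. The gate is free from about 12 mm.
- pull: Turning sleeve of the gate's pull, origin in its middle: round steel tube 12 mm thick, 70 mm long along box y, on a bar between two 9 mm legs (90 mm apart); clear for 40 mm below. 125 mm before the hinge axis and 38 mm above it: box frame (-25, 0, 182) mm while shut. The sleeve turns freely about its length, so the gripper can stay pointing down while the gate swings.
- gate_hinge (a point): Middle of the gate's hinge axis, which runs along box y; at box frame (100, 0, 144) mm. Same axes as the box.
- gate (a joint): Opening angle in rad: 0 shut and level, end stop 1.40; the front edge rises and swings back, away from the robot. About 0.3 kg, with a weak closing spring (0.1 N m per rad): 2 to 3 N at the pull, and about 8 N to pass the spring detent (click stop) between about 0.5 and 0.9 rad. Let go when wide, it drops back onto the click stop or shut. Wide open means 1.15 or more.
- tray_cones: Bystander: loose black tray, red inside, 115 x 150 x 42 mm, with small pine cones. Origin: centre of its underside.
- tray_caps: Bystander: the same loose tray with acorn caps. Origin: centre of its underside.
- tape: Bystander: roll of brown tape lying flat, 90 mm across, 18 mm high. Origin: centre of its underside.
- glue_gun: Bystander: white glue gun lying on its side, about 190 x 115 x 35 mm. Origin: under its barrel.
- scissors: Bystander: scissors lying flat, 160 x 75 mm. Origin: near the rivet, underneath.
- branch: Bystander: forked branch offcut, 135 x 60 x 20 mm, lying flat. Origin: near the fork, underneath.
- food_cup: Bystander: white food cup, 42 mm across, 21 mm high, on the box's deck right of the gate. Origin: centre of its underside.
- wood_slice: Bystander: wooden disc, 56 mm across, 12 mm high, on the box's deck left of the gate. Origin: centre of its underside.

How it is judged:
By the outcome, as a careful person would: the job done as asked, in the order asked, and still so for the second after the job is handed in, while the arm keeps its last pose, push and grip.
It also fails if it takes over 61 s, if anything falls off the work surface, if the arm or the gripper's body presses on something with over 40 N, if the wrist force passes 120 N, or if a joint passes its speed limit or range.

## Working session

There is one attempt and no reset: what is moved stays moved. The work goes in short steps, Python scripts to look and compute and a tool call to move; the robot and the scene stay as the last step left them, time stands still between calls to the robot, and variables do not carry over. Pictures are saved under pics/ and viewed, at most 10 in all, crops included, and the job is handed in when it is done.

Besides the shell and the picture viewer there is one more tool, called after "Emit:" by a JSON object that holds its "name" and its "arguments", one argument or row to a line. step_arm: Moves the arm, as the interface text tells. Its arguments: {"type":"object","properties":{"targets":{"type":"string"},"claw":{"type":"number"}},"required":["targets"]}

```bash
mkdir -p pics; python3 - <<'E'
from station import sense,cams
import cv2,numpy as np
s=sense();print(s)
for n in ("top","scene"):
    c=cams.capture(n);cv2.imwrite(f"pics/{n}0.png",c["frame"]);np.save(f"pics/{n}0.npy",{k:v for k,v in c.items() if k!="frame"},allow_pickle=True)
    print({k:v for k,v in c.items() if k!="frame"})
E
```

```text
{'time_s': 0.0, 'joints': array([ 9.00450620e+01,  2.20929515e+01,  3.80562515e-01, -2.84749001e-02,
       -6.84106418e+01, -1.48172034e+01]), 'joint_velocities': array([-0.14106935, -0.12679209,  0.05018511,  0.11376834,  0.0533837 ,
       -0.08653542]), 'effort': array([ 1.70469439e-04, -3.90667892e+01,  1.87401706e+01,  4.21974108e+00,
        1.09304750e-02, -2.01899938e-04]), 'tcp_pos': array([0.15918355, 0.60377703, 0.2214432 ]), 'ee_rot': array([[ 9.66900733e-01, -2.55152426e-01, -4.60426067e-04],
       [-2.55152821e-01, -9.66898353e-01, -2.14760993e-03],
       [ 1.02782678e-04,  2.19400462e-03, -9.99997588e-01]]), 'wrist_force': array([ 0.42108433, -0.10015508, -0.57057758]), 'moment': array([-0.00144642, -0.01767888,  0.01735572]), 'gripper_force': 0.0, 'gripper_width': 1.0014408562229917}
{'vertical_fov': 45.57190048152435, 'cx': 319.4415010883567, 'cy': 240.66010512106126, 'eye': array([0.51225331, 0.04080872, 1.23064543]), 'rotation': array([[ 0.01131202, -0.99809427,  0.06066187],
       [-0.99975456, -0.01244481, -0.01832869],
       [ 0.01904869, -0.06043965, -0.99799008]])}
{'vertical_fov': 50.41247513449953, 'cx': 315.68646949681664, 'cy': 240.9201466649175, 'eye': array([1.05149975, 0.48961842, 1.11889875]), 'rotation': array([[-0.67937576,  0.61193394, -0.40495114],
       [ 0.73373481,  0.55971054, -0.38517183],
       [-0.00904429, -0.55880316, -0.82925101]])}
```

View pics/top0.png

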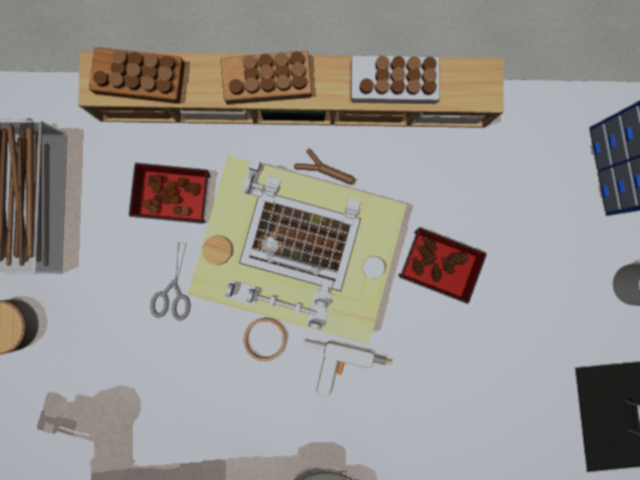

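View pics/scene0.png

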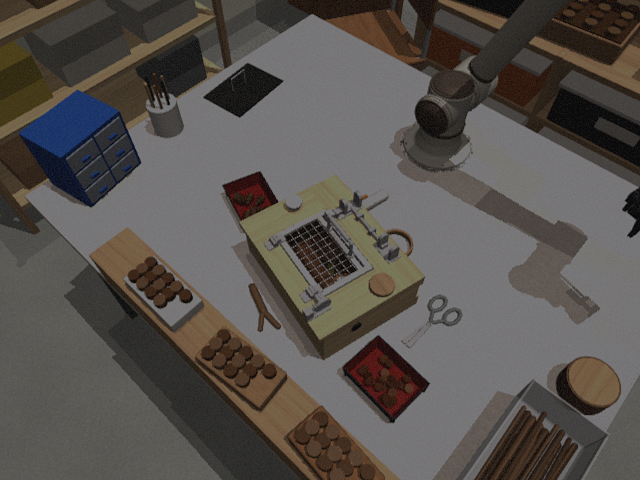

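The top view shows the box with deck corners near (228,158), (407,203), (370,341) and (190,296). The lock catch is at (242,291) and the bolt catch at (320,308). The scene view agrees. I'll zoom in to pick exact points.

```bash
python3 - <<'E'
import cv2
a=cv2.imread("pics/top0.png")[150:350,180:420];cv2.imwrite("pics/topc.png",cv2.resize(a,None,fx=3,fy=3,interpolation=cv2.INTER_CUBIC))
a=cv2.imread("pics/scene0.png")[170:355,235:430];cv2.imwrite("pics/scenec.png",cv2.convertScaleAbs(cv2.resize(a,None,fx=3,fy=3,interpolation=cv2.INTER_CUBIC),alpha=1.3))
E
```

```text
(no output)
```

View pics/topc.png

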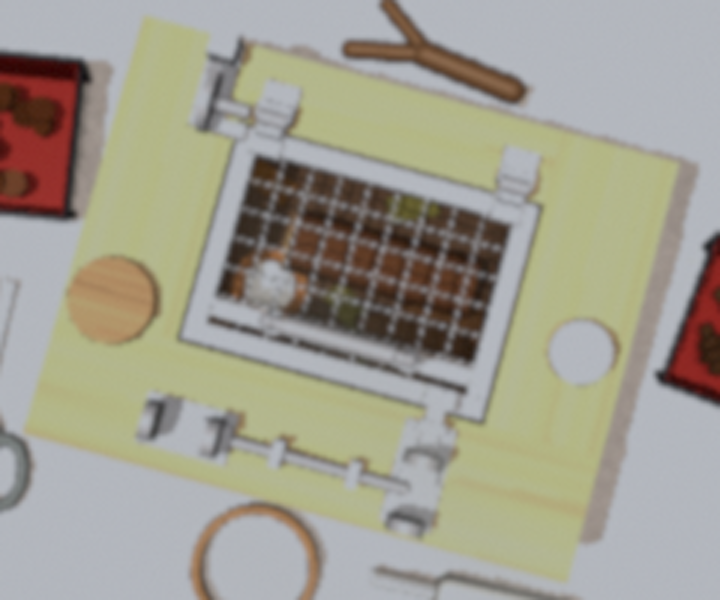

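View pics/scenec.png

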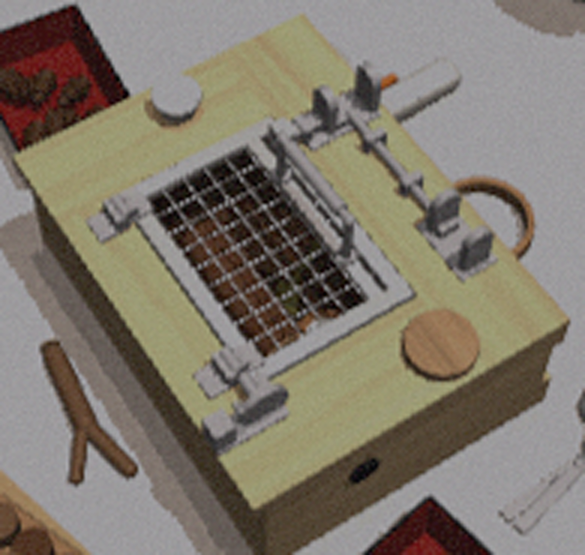

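Top crop corners are back-left (147,17), back-right (694,160), front-right (567,580) and front-left (26,433). Scene crop corners are (305,15) front-right, (17,155) back-right, (258,508) back-left and (568,322) front-left. The rod runs between the lock catch (left) and the bolt catch (right).

```bash
cat > h.py <<'E'
import numpy as np
from scipy.optimize import least_squares
def proj(c,P):
    f=240/np.tan(np.radians(c["vertical_fov"])/2)
    q=(np.atleast_2d(P)-c["eye"])@c["rotation"]
    return q[:,:2]/q[:,2:]*f+[c["cx"],c["cy"]]
def w(p,B):
    c,s=np.cos(p[2]),np.sin(p[2]);B=np.atleast_2d(B)
    return B@np.array([[c,-s,0],[s,c,0],[0,0,1]]).T+[p[0],p[1],0]
E
python3 - <<'E'
from h import *
T=np.load("pics/top0.npy",allow_pickle=True).item();S=np.load("pics/scene0.npy",allow_pickle=True).item()
C=np.array([[145,180,130],[145,-180,130],[-135,-180,130],[-135,180,130]])/1e3
ut=(np.array([[147,17],[694,160],[567,580],[26,433]])+.5)/3-.5+[180,150]
us=(np.array([[258,508],[17,155],[305,15],[568,322]])+.5)/3-.5+[235,170]
for nm,ws in (("top",[(T,ut)]),("scene",[(S,us)]),("both",[(T,ut),(S,us)])):
    f=lambda p:np.concatenate([(proj(c,w(p,C))-u).ravel() for c,u in ws])
    o=least_squares(f,[.55,0,-.2]);print(nm,o.x,np.degrees(o.x[2]));print(o.fun.reshape(-1,2).round(1).tolist())
p=o.x;np.save("p.npy",p)
D=np.array([[-104,101,174],[-104,59,174],[-125,-70,174],[-83,-70,174],[-25,0,188],[-25,35,182],[-25,-35,182]])/1e3
print(((proj(T,w(p,D))-[180,150]+.5)*3-.5).round().tolist());print(((proj(S,w(p,D))-[235,170]+.5)*3-.5).round().tolist());print(w(p,D).round(4).tolist())
E
```

```text
top [ 0.55912054  0.0604449  -0.25841841] -14.806283983682077
[[0.7, -1.2], [-3.1, 0.7], [1.7, 0.9], [0.6, -0.4]]
scene [ 0.55714358  0.06754427 -0.26187157] -15.004135883009882
[[-1.0, 0.7], [-0.9, -0.1], [0.2, -0.9], [1.7, -0.4]]
both [ 0.55815237  0.06322688 -0.25927159] -14.855168109078727
[[-0.6, -0.8], [-4.4, 1.2], [0.2, 1.4], [-0.9, 0.0], [-2.5, -0.2], [-2.6, -0.6], [-1.6, -1.5], [-0.0, -1.5]]
[[147.0, 421.0], [213.0, 439.0], [406.0, 529.0], [425.0, 463.0], [340.0, 340.0], [285.0, 325.0], [395.0, 356.0]]
[[477.0, 229.0], [443.0, 190.0], [367.0, 66.0], [324.0, 89.0], [312.0, 172.0], [339.0, 209.0], [287.0, 145.0]]
[[0.4835, 0.1875, 0.174], [0.4728, 0.1469, 0.174], [0.4194, 0.0276, 0.174], [0.46, 0.0168, 0.174], [0.534, 0.0696, 0.188], [0.543, 0.1035, 0.182], [0.525, 0.0358, 0.182]]
```

The fit is consistent apart from one corner that I likely picked on its shadow. The tool's yaw already matches the box, so I'll move above the lock catch and check with the wrist camera.

Emit:
{"name": "step_arm", "arguments": {
  "targets": "2.1 1.67 -0.2 0;2.1 1.67 -0.2 0;2.1 1.67 -0.2 0;2.1 1.67 -0.2 0;2.1 1.67 -0.2 0;2.1 1.67 -0.2 0;2.1 1.67 -0.2 0;2.1 1.67 -0.2 0;2.1 1.67 -0.2 0;2.1 1.67 -0.2 0;2.1 1.67 -0.2 0;2.1 1.67 -0.2 0"
}}

```text
time_s: 1.1
tcp_pos: [0.3522, 0.3449, 0.2463]
ee_rot: [[0.967, -0.255, -0.001], [-0.255, -0.967, -0.001], [-0.0, 0.001, -1.0]]
wrist_force: [0.4, 0.5, 0.3]
gripper_width: 0.997
gripper_force: 0.0
```

Emit:
{"name": "step_arm", "arguments": {
  "targets": "2.1 1.67 -0.2 0;2.1 1.67 -0.2 0;2.1 1.67 -0.2 0;2.1 1.67 -0.2 0;2.1 1.67 -0.2 0;2.1 1.67 -0.2 0;2.1 1.67 -0.2 0;2.1 1.67 -0.2 0;0 0 0 0;0 0 0 0",
  "claw": 8.0
}}

```text
time_s: 1.93
tcp_pos: [0.4805, 0.1732, 0.262]
ee_rot: [[0.966, -0.258, -0.001], [-0.258, -0.966, -0.0], [-0.001, 0.001, -1.0]]
wrist_force: [-0.3, 0.8, -1.1]
gripper_width: 0.921
gripper_force: 0.0
```

```bash
python3 - <<'E'
from station import sense,cams
import cv2,numpy as np
from h import *
s=sense();c=cams.capture("wrist");cv2.imwrite("pics/w1.png",c["frame"])
M=c["tool_from_camera"];R=s["ee_rot"];d=dict(vertical_fov=c["vertical_fov"],cx=c["cx"],cy=c["cy"],eye=s["tcp_pos"]+R@M[:3,3],rotation=R@M[:3,:3])
np.save("pics/w1.npy",d,allow_pickle=True)
print(s["tcp_pos"],R.round(3).tolist(),s["joints"],d,s["wrist_force"],s["time_s"])
p=np.load("p.npy")
D=np.array([[-104,101,174],[-104,59,174],[-125,-70,174],[-83,-70,174],[-25,0,188],[-135,180,130],[-135,-180,130]])/1e3
print(proj(d,w(p,D)).round().tolist())
E
```

```text
[0.48050993 0.17323338 0.26201867] [[0.966, -0.258, -0.001], [-0.258, -0.966, -0.0], [-0.001, 0.001, -1.0]] [ 3.80435997e+01  9.28321723e+00 -1.14848282e+01 -2.17968653e-02
 -6.92916634e+01  3.70358999e+01] {'vertical_fov': 61.00325627454574, 'cx': 325.80966207268847, 'cy': 236.48893265498893, 'eye': array([0.55845723, 0.15104395, 0.42305194]), 'rotation': array([[-2.57325972e-01, -9.23080969e-01, -2.85840634e-01],
       [-9.66324657e-01,  2.45800612e-01,  7.61493030e-02],
       [-3.21697829e-05,  2.95810046e-01, -9.55246783e-01]])} [-0.26911328  0.77019561 -1.07518942] 1.9333
[[301.0, 243.0], [366.0, 243.0], [561.0, 273.0], [573.0, 211.0], [479.0, 115.0], [202.0, 264.0], [671.0, 264.0]]
```

View pics/w1.png

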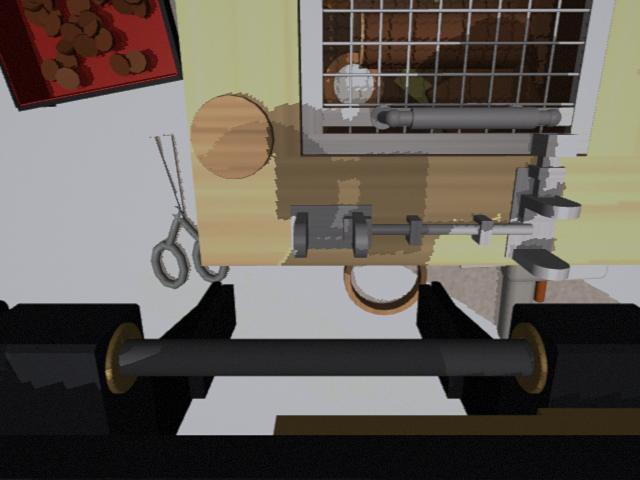

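The wrist view shows the lock plates at about (299,235) and (362,235), the deck's front edge at v≈264 and the pull at about (477,117). That agrees with the fit to within a few pixels. I'll overlay the predicted plates to check more finely.

```bash
python3 - <<'E'
import cv2
from h import *
d=np.load("pics/w1.npy",allow_pickle=True).item();p=np.load("p.npy");im=cv2.imread("pics/w1.png")[90:290,270:600]
im=cv2.convertScaleAbs(cv2.resize(im,None,fx=2.4,fy=3,interpolation=cv2.INTER_CUBIC),alpha=1.3)
def box(x,y,dx,dy,z0,z1,col):
    for z in(z0,z1):
        q=(proj(d,w(p,np.array([[x-dx,y-dy,z],[x+dx,y-dy,z],[x+dx,y+dy,z],[x-dx,y+dy,z]])/1e3))-[270,90]+.5)*[2.4,3]
        cv2.polylines(im,[q.astype(int)],True,col,1)
for a in((-104,101,12,4),(-104,59,12,4),(-125,-70,4,12),(-83,-70,4,12)): box(*a,155,174,(0,0,255))
box(-25,0,6,35,182,182,(0,255,0)); box(25,0,75,100,144,144,(255,0,0)); box(5,0,140,180,130,130,(255,0,255))
cv2.imwrite("pics/w1o.png",im)
E
```

```text
(no output)
```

View pics/w1o.png

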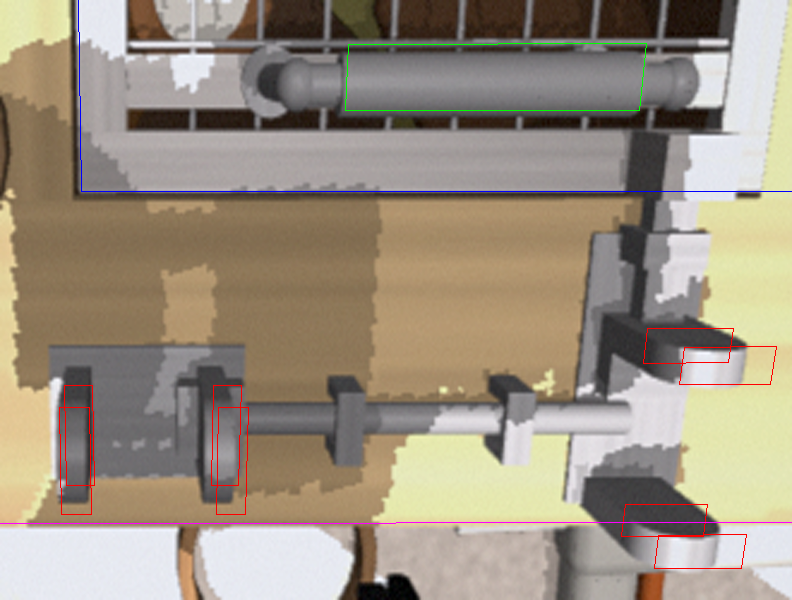

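The overlay matches to about 1 mm. Descending onto the lock catch, centred on its squeezed position.

Emit:
{"name": "step_arm", "arguments": {
  "targets": "0 -0.15 1.2 0;0 0 1.2 0;0 0 1.2 0;0 0 1.2 0;0 0 1.2 0;0 0 1.2 0;0 0 1.2 0;0 0 1.2 0;0 0 1.0 0;0 0 0.8 0;0 0 0 0;0 0 0 0",
  "claw": 8.0
}}

```text
time_s: 2.98
tcp_pos: [0.4805, 0.176, 0.1484]
ee_rot: [[0.967, -0.254, -0.0], [-0.254, -0.967, -0.001], [-0.0, 0.001, -1.0]]
wrist_force: [0.4, -0.0, 0.1]
gripper_width: 0.917
gripper_force: 0.0
```

```bash
cat >> h.py <<'E'
def st():
    from station import sense
    s=sense();p=np.load("p.npy");c,q=np.cos(p[2]),np.sin(p[2]);v=s["tcp_pos"]-[p[0],p[1],0]
    print(s["time_s"],"box",(1e3*np.array([c*v[0]+q*v[1],-q*v[0]+c*v[1],v[2]])).round(1),"toolx-boxx deg",np.degrees(np.arctan2(s["ee_rot"][1,0],s["ee_rot"][0,0])-p[2]).round(2),"F",s["wrist_force"].round(1),"w",s["gripper_width"]*87,"gf",s["gripper_force"],"j",s["joints"].round(1))
E
python3 -c "from h import *;st()"
```

```text
2.9833 box [-104.    89.1  148.4] toolx-boxx deg 0.13 F [ 0.4 -0.   0.1] w 79.78321818870575 gf 0.0 j [ 38.3  15.1 -21.4   0.  -53.5  36.9]
```

Emit:
{"name": "step_arm", "arguments": {
  "targets": "0 0.1 0 0;0 0 0 0;0 0 0 0;0 0 0 0;0 0 0 0;0 0 0 0",
  "claw": 3.0
}}

```text
time_s: 3.48
tcp_pos: [0.4798, 0.1723, 0.1488]
ee_rot: [[0.967, -0.254, -0.002], [-0.254, -0.967, -0.005], [-0.001, 0.006, -1.0]]
wrist_force: [1.6, -9.1, 3.2]
gripper_width: 0.552
gripper_force: 4.3
```

Emit:
{"name": "step_arm", "arguments": {
  "targets": "0 0 0 0;0 0 0 0;0 0 0 0;0 0 0 0;0 0 0 0;0 0 0 0;0 0 0 0;0 0 0 0"
}}

```text
time_s: 4.15
tcp_pos: [0.4813, 0.1775, 0.1486]
ee_rot: [[0.967, -0.254, 0.003], [-0.255, -0.967, 0.005], [0.001, -0.005, -1.0]]
wrist_force: [0.2, 7.5, -2.0]
gripper_width: 0.384
gripper_force: 30.0
```

The lock catch is fully squeezed: the opening is 33 mm with 30 N on the pads. Next I release, lift and go to the bolt catch.

Emit:
{"name": "step_arm", "arguments": {
  "targets": "0 0 0 0;0 0 0 0;0 0 0 0;0 0 0 0;0 0 0 0;0 0 0 0;0 0 -1 0;0 0 -1.5 0;0 0 -1.5 0;0 0 -1.5 0;0 0 -1.5 0;0 0 0 0",
  "claw": 7.6
}}

```text
time_s: 5.15
tcp_pos: [0.4823, 0.1756, 0.2227]
ee_rot: [[0.967, -0.254, 0.007], [-0.254, -0.967, 0.003], [0.006, -0.005, -1.0]]
wrist_force: [0.9, 0.9, -0.6]
gripper_width: 0.874
gripper_force: 0.0
```

Emit:
{"name": "step_arm", "arguments": {
  "targets": "-0.1 2 0 0;-0.1 2 0 0;-0.1 2 0 0;-0.1 2 0 0;-0.1 2 0 0;-0.1 2 0 0;-0.1 2 0 0;-0.1 1.6 0 0;0 0 0 0"
}}

```text
time_s: 5.9
tcp_pos: [0.4314, 0.024, 0.2184]
ee_rot: [[0.966, -0.257, -0.001], [-0.257, -0.966, -0.0], [-0.001, 0.0, -1.0]]
wrist_force: [-1.4, 0.3, 0.4]
gripper_width: 0.874
gripper_force: 0.0
```

Emit:
{"name": "step_arm", "arguments": {
  "targets": "0 0 0 6;0 0 0 6;0 0 0 6;0 0 0 6;0 0 0 6;0 0 0 6;0 0 0 6;0 0 0 6"
}}

```text
time_s: 6.57
tcp_pos: [0.433, 0.0264, 0.2185]
ee_rot: [[0.453, -0.891, -0.0], [-0.891, -0.453, 0.0], [-0.0, -0.0, -1.0]]
wrist_force: [-0.3, 0.4, 0.2]
gripper_width: 0.874
gripper_force: 0.0
```

Emit:
{"name": "step_arm", "arguments": {
  "targets": "0 0 0 6;0 0 0 6;0 0 0 6;0 0 0 6;0 0 0 6;0 0 0 6;0 0 0 6;0 0 0 0;0 0 0 0"
}}

```text
time_s: 7.32
tcp_pos: [0.433, 0.0263, 0.2185]
ee_rot: [[-0.252, -0.968, -0.0], [-0.968, 0.252, 0.0], [-0.0, 0.0, -1.0]]
wrist_force: [0.3, -0.6, -0.4]
gripper_width: 0.874
gripper_force: 0.0
```

```bash
python3 - <<'E'
from h import *
from station import sense,cams
import cv2
st()
s=sense();c=cams.capture("wrist");cv2.imwrite("pics/w2.png",c["frame"])
M=c["tool_from_camera"];R=s["ee_rot"];d=dict(vertical_fov=c["vertical_fov"],cx=c["cx"],cy=c["cy"],eye=s["tcp_pos"]+R@M[:3,3],rotation=R@M[:3,:3])
p=np.load("p.npy");p0=p.copy();im=c["frame"].copy()
def box(x,y,dx,dy,z0,z1,col):
    for z in(z0,z1):
        q=proj(d,w(p,np.array([[x-dx,y-dy,z],[x+dx,y-dy,z],[x+dx,y+dy,z],[x-dx,y+dy,z]])/1e3))
        cv2.polylines(im,[q.astype(int)],True,col,1)
for a in((-104,101,12,4),(-104,75,12,4),(-125,-70,4,12),(-83,-70,4,12)): box(*a,155,174,(0,0,255))
box(-25,0,6,35,182,182,(0,255,0)); box(25,0,75,100,144,144,(255,0,0)); box(5,0,140,180,130,130,(255,0,255))
cv2.imwrite("pics/w2o.png",im)
E
```

```text
7.3167 box [-111.5  -67.8  218.5] toolx-boxx deg -89.75 F [ 0.3 -0.6 -0.4] w 76.05462580976486 gf 0.0 j [ 25.1   3.2 -25.   -0.  -61.8 -39.7]
```

View pics/w2o.png

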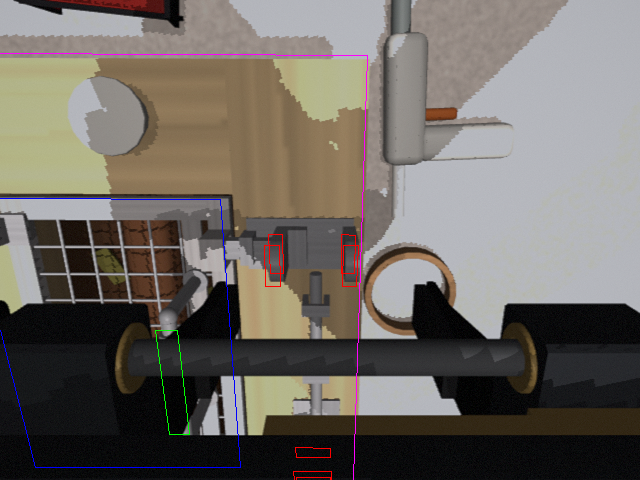

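The bolt plates are at u≈277 and 349, which matches the overlay, and the lock rod is drawn clear of the bolt base. Descending on the bolt catch.

Emit:
{"name": "step_arm", "arguments": {
  "targets": "0 0.1 0.8 0;0 0 0.8 0;0 0 0.8 0;0 0 0.8 0;0 0 0.8 0;0 0 0.8 0;0 0 0.8 0;0 0 0.6 0;0 0 0.5 0;0 0 0 0;0 0 0 0"
}}

```text
time_s: 8.28
tcp_pos: [0.432, 0.0262, 0.1514]
ee_rot: [[-0.255, -0.967, -0.0], [-0.967, 0.255, -0.0], [0.0, 0.0, -1.0]]
wrist_force: [0.9, 0.1, 0.7]
gripper_width: 0.875
gripper_force: 0.0
```

Emit:
{"name": "step_arm", "arguments": {
  "targets": "0 0 0 0;0 0 0 0;0 0 0 0;0 0 0 0;0 0 0 0;0 0 0 0;0 0 0 0;0 0 0 0;0 0 0 0;0 0 0 0;0 0 0 0;0 0 0 0",
  "claw": 3.0
}}

```text
time_s: 9.28
tcp_pos: [0.4315, 0.0267, 0.152]
ee_rot: [[-0.255, -0.967, -0.0], [-0.967, 0.255, 0.001], [-0.001, 0.0, -1.0]]
wrist_force: [-4.0, 3.2, 4.1]
gripper_width: 0.381
gripper_force: 30.0
```

```bash
python3 -c "from h import *;st()"
```

```text
9.2833 box [-113.1  -67.7  152. ] toolx-boxx deg -89.93 F [-4.   3.2  4.1] w 33.178586609351164 gf 30.00309188850224 j [ 25.2   7.3 -31.2  -0.1 -51.5 -39.9]
```

The bolt is fully squeezed as well (33 mm opening). Release, lift, and move over the pull.

Emit:
{"name": "step_arm", "arguments": {
  "targets": "0 0 0 0;0 0 0 0;0 0 0 0;0 0 0 0;0 0 0 0;0 0 0 0;0 0 -1 0;0 0 -1.5 0;0 0 -1.5 0;0 0 -1.5 0;0 0 -1.2 0;0 0 0 0",
  "claw": 7.0
}}

```text
time_s: 10.28
tcp_pos: [0.4335, 0.0266, 0.2209]
ee_rot: [[-0.254, -0.967, 0.005], [-0.967, 0.254, 0.001], [-0.003, -0.005, -1.0]]
wrist_force: [0.2, -0.1, 1.1]
gripper_width: 0.803
gripper_force: 0.0
```

Emit:
{"name": "step_arm", "arguments": {
  "targets": "-1 -1.24 0 0;-1 -1.24 0 0;-1 -1.24 0 0;-1 -1.24 0 0;-1 -1.24 0 0;-1 -1.24 0 0;-1 -1.24 0 0;0 0 0 0;0 0 0 0;0 0 0 0",
  "claw": 5.5
}}

```text
time_s: 11.12
tcp_pos: [0.5328, 0.0714, 0.2176]
ee_rot: [[-0.255, -0.967, -0.002], [-0.967, 0.255, -0.001], [0.001, 0.002, -1.0]]
wrist_force: [0.1, 1.2, -0.3]
gripper_width: 0.632
gripper_force: 0.0
```

```bash
python3 -c "from h import *;st()"
```

```text
11.1167 box [-26.6   1.5 217.6] toolx-boxx deg -89.93 F [ 0.1  1.2 -0.3] w 54.974722943499984 gf 0.0 j [ 24.9  13.8 -12.2  -0.  -64.1 -39.7]
```

Emit:
{"name": "step_arm", "arguments": {
  "targets": "0 0 0.7 0;0 0 0.7 0;0 0 0.7 0;0 0 0.7 0;0 0 0.7 0;0 0 0.7 0;0 0 0.7 0;0 0 0.5 0;0 0 0 0;0 0 0 0"
}}

```text
time_s: 11.95
tcp_pos: [0.5337, 0.0717, 0.1642]
ee_rot: [[-0.255, -0.967, -0.0], [-0.967, 0.255, -0.0], [0.001, 0.0, -1.0]]
wrist_force: [0.2, 0.2, -0.0]
gripper_width: 0.634
gripper_force: 0.0
```

Emit:
{"name": "step_arm", "arguments": {
  "targets": "0 0 0 0;0 0 0 0;0 0 0 0;0 0 0 0;0 0 0 0;0 0 0 0;0 0 0 0;0 0 0 0;0 0 0 0;0 0 0 0;0 0 0 0;0 0 0 0",
  "claw": 0.5
}}

```text
time_s: 12.95
tcp_pos: [0.5336, 0.0718, 0.1646]
ee_rot: [[-0.255, -0.967, -0.0], [-0.967, 0.255, -0.0], [0.0, 0.0, -1.0]]
wrist_force: [-1.1, -0.4, 0.8]
gripper_width: 0.13
gripper_force: 30.0
```

```bash
python3 - <<'E'
from h import *
st()
r=np.hypot(125,38);a0=np.arctan2(38,125)
for n,e in ((24,1.3),):
    t=a0+np.linspace(0,e,n+1);x=-r*np.cos(t);z=r*np.sin(t)
    print(np.c_[np.linspace(0,e,n+1)[1:],-np.diff(x)/10,-np.diff(z)/10].round(2).tolist())
    print((x[-1]-x[0]),z[-1]-z[0])
E
```

```text
12.95 box [-25.9   2.  164.6] toolx-boxx deg -89.91 F [-1.1 -0.4  0.8] w 11.292471129422543 gf 30.00010371208191 j [ 24.9  16.6 -16.6  -0.  -56.8 -39.7]
[[0.05, -0.22, -0.67], [0.11, -0.26, -0.66], [0.16, -0.3, -0.64], [0.22, -0.33, -0.63], [0.27, -0.36, -0.61], [0.32, -0.4, -0.59], [0.38, -0.43, -0.56], [0.43, -0.46, -0.54], [0.49, -0.49, -0.52], [0.54, -0.51, -0.49], [0.6, -0.54, -0.46], [0.65, -0.56, -0.43], [0.7, -0.58, -0.4], [0.76, -0.61, -0.37], [0.81, -0.62, -0.33], [0.87, -0.64, -0.3], [0.92, -0.66, -0.26], [0.98, -0.67, -0.23], [1.03, -0.68, -0.19], [1.08, -0.69, -0.15], [1.14, -0.7, -0.12], [1.19, -0.7, -0.08], [1.25, -0.71, -0.04], [1.3, -0.71, -0.0]]
128.17785746777992 92.60972866488345
```

The sleeve is gripped (11.3 mm, 30 N). Swinging along the arc.

Emit:
{"name": "step_arm", "arguments": {
  "targets": "0 -0.22 -0.67 0;0 -0.26 -0.66 0;0 -0.3 -0.64 0;0 -0.33 -0.63 0;0 -0.36 -0.61 0;0 -0.4 -0.59 0;0 0 0 0"
}}

```text
time_s: 13.53
tcp_pos: [0.5528, 0.0667, 0.204]
ee_rot: [[-0.255, -0.967, 0.001], [-0.967, 0.255, -0.0], [-0.0, -0.001, -1.0]]
wrist_force: [-0.8, 1.3, -1.4]
gripper_width: 0.122
gripper_force: 30.0
```

Emit:
{"name": "step_arm", "arguments": {
  "targets": "0 -0.43 -0.56 0;0 -0.46 -0.54 0;0 -0.49 -0.52 0;0 -0.51 -0.49 0;0 -0.54 -0.46 0;0 -0.56 -0.43 0;0 -0.58 -0.4 0;0 -0.61 -0.37 0;0 -0.62 -0.33 0;0 0 0 0"
}}

```text
time_s: 14.37
tcp_pos: [0.6004, 0.0542, 0.2446]
ee_rot: [[-0.255, -0.967, 0.003], [-0.967, 0.255, -0.0], [-0.0, -0.003, -1.0]]
wrist_force: [-0.5, 0.0, -0.9]
gripper_width: 0.126
gripper_force: 30.0
```

Emit:
{"name": "step_arm", "arguments": {
  "targets": "0 -0.64 -0.3 0;0 -0.66 -0.26 0;0 -0.67 -0.23 0;0 -0.68 -0.19 0;0 -0.69 -0.15 0;0 -0.7 -0.12 0;0 -0.7 -0.08 0;0 -0.7 -0.04 0;0 -0.6 0 0;0 0 0 0;0 0 0 0;0 0 0 0"
}}

```text
time_s: 15.37
tcp_pos: [0.6565, 0.0393, 0.2573]
ee_rot: [[-0.255, -0.967, -0.0], [-0.967, 0.255, -0.0], [0.0, 0.0, -1.0]]
wrist_force: [-2.1, -0.1, 0.9]
gripper_width: 0.125
gripper_force: 30.0
```

```bash
python3 - <<'E'
from h import *
st()
from station import cams
import cv2
f=cams.capture("scene")["frame"][130:360,200:460]
cv2.imwrite("pics/s2.png",cv2.convertScaleAbs(cv2.resize(f,None,fx=2.5,fy=2.5,interpolation=cv2.INTER_CUBIC),alpha=1.3));st()
E
```

```text
15.3667 box [101.2   2.1 257.3] toolx-boxx deg -89.92 F [-2.1 -0.1  0.9] w 10.853875664077645 gf 30.00002682209015 j [ 17.5  24.2   8.8   0.  -74.6 -32.3]
15.4167 box [101.    2.1 257.3] toolx-boxx deg -89.91 F [-1.2  0.5 -0.9] w 11.025248677317558 gf 29.99978542327881 j [ 17.5  24.2   8.7  -0.  -74.6 -32.3]
```

View pics/s2.png

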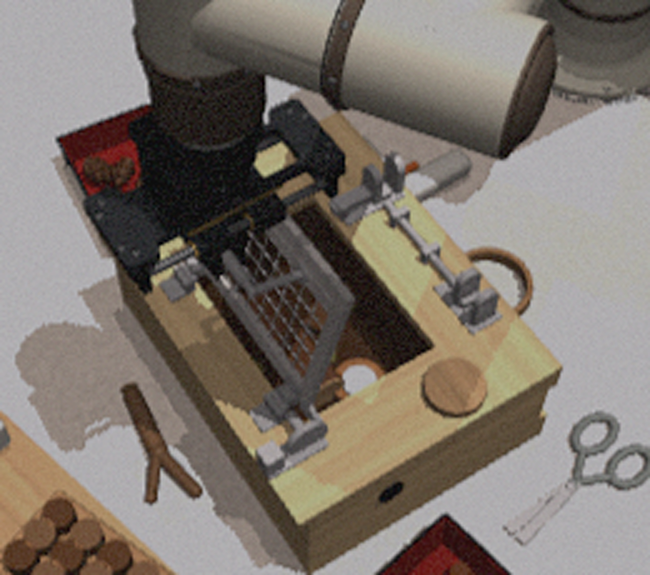

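The scene view shows the gate standing nearly upright at about (290,310), with its pull still held. Both catches are closed up and the loose things look undisturbed. The pull's travel puts the gate at about 1.28 rad.

```bash
python3 -c "
from station import r
print(r.finish_job())"
```

```text
the job is handed in; nothing more can be done
None
```

The job is handed in: I squeezed the lock catch fully, then the bolt catch, and swung the gate past its click stop to about 1.28 rad, where the gripper still holds it; this took 15.4 s, and nothing loose in the final view looked moved.

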